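# Shut and bolt the lid of the sample cooler

## Task

Get the sample cooler ready for an unattended run: push its half-open lid down until it is shut. Then bolt it: press the red spring catch down with one fingertip and keep it down while the other fingertip pushes the bolt's black knob all the way home, and only then let the catch spring back up and take the hand away. Push and press only, without forcing anything or raising the lid further, and leave the vials and everything else where they are.

Things in the scene. Friction and masses are not known exactly. Their poses are not given: they have to be found in the camera images.
- cooler: White bench-top cooler, 260 (its x) x 380 (its y) x 100 mm high, fixed. Origin: centre of its underside, z up. Lidded vial well at y -190 to +42 mm; beyond it a ledge (z = 100) with a steel plate (z = 103) for bolt and catch. The bolt is a bar along x at y = 75 in three steel bridges (x = -70, 30, 78; y 62 to 96; tops z = 123). On the plate only knob, catch bar and lid lug stand above z = 123.
- lid (a joint): Lid angle (rad): 0 = shut flat, grows as it opens; starts at 0.2 to 0.45. Hinge line along the cooler's x at its y = -172, z = 101 mm; the free edge is beside the bolt. Stiff hinge: it stays where left; 1 to 4 N down near the free edge moves it. White frame 10 mm thick, 250 mm wide in x, clear pane.
- lid_edge (a point): Point on top of the lid, at the middle (cooler x = 0) of the 40 mm wide white rail along its free edge (20 mm to either side of the point). Lid shut: at cooler (0, 20, 111) mm. A 12 mm wide steel lug stands out from the edge at cooler x = 54 and comes down over the bolt's line between two bridges, its top then at z = 128.
- bolt (a joint): Travel of the bolt (m): 0 = fully drawn (start), 0.043 = fully home in its keeper, at a stop. Slides to the cooler's +x against about 2 N of friction. Notches at 0 and 0.020 (half-way safety notch; 1.5 mm of play) and one for 0.0385 to 0.043 (home): there the nose of the catch locks it whenever the catch is up.
- bolt_knob (a point): Centre of the top of the bolt's upright black knob, 18 mm diameter, side from cooler z = 127 to 151 mm, on a 10 mm stem. Moves with the bolt from cooler (-30, 75, 151) to (+13, 75, 151) mm. Push it on its -x side towards the cooler's +x.
- catch (a joint): Travel of the spring catch (m): 0 = up (locking), grows downwards, 0.006 = fully down, at a stop. More than 0.004 frees the bolt. The spring pushes back with about 2.4 N at first and 6 N fully down, the same wherever along the bar it is pressed.
- catch_top (a point): Centre of the upper face of the red catch bar: 90 mm long (cooler x -70 to +20 mm), 24 mm wide (cooler y 109 to 133), top at cooler z = 133 mm when up and 127 fully down. It moves only up and down; a fingertip may slide along it. Its centre line lies 46 mm to the +y side of the knob's centre.
- vial_a: Amber vial with blue cap, 23 mm diameter, 47 mm tall, on the cooler's ledge near its -x end; origin at the centre of its foot. Leave it alone.
- vial_b: The same with white cap, on the ledge near its +x end. Leave it alone.
- bottle: Solvent bottle with blue cap, 86 mm diameter, 180 mm tall, on the bench to the left; origin at its foot. Leave it alone.
- ring_cap: Grey ribbed bottle cap, 52 mm diameter, 30 mm tall, on the bench to the left; origin at its foot. Leave it alone.
- wrench: Steel spanner, 140 mm long, lying on the bench to the left. Leave it alone.
- septa_box: White paper box, 90 x 60 x 45 mm, on the bench to the right; origin under its centre. Leave it alone.
- vial_rack: Blue rack with vials, 100 x 130 mm, 52 mm tall, on the bench to the right; origin under its centre. Leave it alone.

How it is judged:
On the way, in this order (a step that is already met when the one before it is completed fails the run):
1. the lid is pushed shut (value of joint lid below 0.02 rad), for 0.2 s.
2. a fingertip holds the catch down, the bolt still drawn (value of joint lid below 0.02 rad and value of joint catch above 0.003 m and contact force between the fingers and catch above 0.5 N and value of joint bolt below 0.006 m), for 0.1 s.
3. the bolt is fully home while a fingertip still holds the catch down (value of joint lid below 0.02 rad and value of joint catch above 0.003 m and contact force between the fingers and catch above 0.5 N and value of joint bolt above 0.038 m), for 0.1 s.
At the end, for the whole second after the job is handed in: The lid is shut (under 0.02 rad), the bolt fully home (over 38 of 43 mm) and the catch sprung back up (within 1.5 mm of its top), so that it locks the bolt (value of joint lid below 0.02 rad and value of joint bolt above 0.038 m and value of joint catch below 0.0015 m and velocity of joint bolt below 0.005 m/s); the robot touches nothing.
It fails at once if the bolt is pushed across while the lid is not shut (value of joint bolt above 0.008 m and value of joint lid above 0.04 rad).
It fails at once if the catch is let up at the half-way notch (value of joint bolt between 0.017 and 0.023 m and value of joint catch below 0.002 m).
It fails at once if the lid is raised instead of pushed shut (value of joint lid above 0.55 rad).
It fails at once if the bolt or the catch is forced (over 80 N) (contact force between the fingers and bolt above 80 N or contact force between the fingers and catch above 80 N).
It fails at once if a bystander is pushed, lifted or carried away (more than 20 mm), or a vial or the bottle tipped over (distance of any of vial_a, vial_b, bottle, ring_cap, wrench, septa_box, vial_rack from where it was at the start of the episode above 0.02 m or angle between any of vial_a, vial_b, bottle's own z axis and vertical above 0.5 rad).
It also fails if it takes over 48 s, if anything falls off the work surface, if the arm or the gripper's body presses on something with over 40 N, if the wrist force passes 120 N, or if a joint passes its speed limit or range.

## Robot

A 6-joint arm with a two-finger parallel gripper is mounted at the origin on the work surface. World frame = base frame: x ahead of the robot, y to its left, z up, the work surface at z = 0. Lengths are in m, angles in rad, forces in N, time in s.
With the tool pointing down it reaches from about 0.275 to 0.725 m from the base axis. Payload 15.9 kg.
Tool frame: the origin (TCP) lies at the very end of the fingers, on their centre line; the grasp point (between the pads) lies 19 mm behind it; z points along the fingers, y is the line along which they close (so a half turn about z gives the same grasp; the last joint's range is limited). The gripper opens to 85 mm and grips with 20 to 120 N. Pads are 22 mm wide; open, the fingers measure 114 mm over their backs; the gripper's body (76 mm by 85 mm) begins 54 mm behind the grasp point. The pads swing forward as they close: fully open they stand 13 mm farther back than shut.
Start: joints at [-1.293, 0.213, -0.034, 1.323, 0, 1.571], TCP at [0.137, -0.481, 0.231] pointing down, gripper open.
Joint ranges: [-2.98, 2.98], [-0.74, 1.72], [-1.14, 1.35], [-2.1, 2.04], [-1.57, 1.44], [-3.14, 3.14]. Speed limits (rad/s): [1.89, 1.89, 2.39, 2.57, 3.14, 3.14].

## Interface

Orientations are given as a unit quaternion [w, x, y, z].
In Python, from plant import r, cams gives the robot as it stands.
- The arm moves only by the tool play_rows, never from a script. Its argument "motion" is one flat list of numbers, 7 for each row, row after row: the shift along the tool's x, y, z in mm, then the turn, a rotation vector about the tool's x, y, z in rad, then the opening, from -1 (shut) to 1 (fully open), so that 0 is half open. In form: [dx, dy, dz, rx, ry, rz, fingers, dx, dy, dz, rx, ry, rz, fingers, ...]. A call has 1 to 20 rows; each row is the pose to reach, as a shift and turn from the pose commanded when the call began, along the tool's axes at that moment; what a row does not reach only later rows make up. A row lasts 1/8 s, in which the tool goes at most 62.5 mm and 10.7 degrees, less where a joint would pass 70% of its speed; a pose out of reach is approached as far as the arm can. A call with a gripper value outside its range is refused whole. The fingers move at their own pace and stop on an object; "squeeze" is the grip in N (left out, the last holds). Time passes only in rows, so rows that repeat a pose let the fingers close. It gives the time, the measured TCP pose, the force, the opening and the grip force at its end, in the units of the state.
- r.get_obs(): the state, without advancing time (a new reading comes with each control period).
- cams.grab_frame(name): name is "scene" or "side" or "wrist"; returns the picture (480x640x3 uint8, red, green, blue); there is no depth.
- cams.get_calibration(name): a dict with "K" (3x3 intrinsics, pixels), "k1" (the pictures are not rectified: a ray, as slopes to the right and down, at radius r is drawn at 1 + k1 r^2 times it, then the intrinsics apply), "position" and "rotation" of the camera in the world; the wrist camera has in their place "T_tool_cam" (4x4, takes a point from camera to tool coordinates, whose origin is the TCP and whose axes are the flange's). Camera axes: x right, y down, z forward; pixel columns grow to the right and rows downward; lengths in m; the calibration is good to about 2 mm. A picture is of the moment at which its call begins: read the wrist's pose just before it. get_calibration takes no time and is no camera call.
- r.sign_off(): hands the job in; it is judged then, once.
The state is a dict: "t": time; "q": joint angles; "qd": joint speeds; "joint_torque": joint torques, N m; "tcp_pos": TCP position; "orientation": TCP orientation; "wrist_force": force on the tool from outside, world axes, zero at the start; "torque": the same for the moment, N m; "opening": finger opening in m; "grasp_force": force on a finger pad.
Only numpy, scipy, OpenCV 4.12 (cv2) and the standard library are available. Lean on these libraries where they do the work, as an engineer would, in place of code of your own. Each camera call takes 0.05 s, during which the arm holds its last target. There are 200 camera calls.

## Working session

There is one attempt and no reset: what is moved stays moved. The work goes in short steps, Python scripts to look and compute and a tool call to move; the robot and the scene stay as the last step left them, time stands still between calls to the robot, and variables do not carry over. Pictures are saved under pics/ and viewed, at most 11 in all, crops included, and the job is handed in when it is done.

Besides the shell and the picture viewer there is one more tool, called by a JSON object that holds its "api" and its "payload", one argument or row to a line. play_rows: Moves the arm, as the interface text tells. Its arguments: {"type":"object","properties":{"motion":{"type":"array","items":{"type":"number"}},"squeeze":{"type":"number"}},"required":["motion"]}

```bash
mkdir -p pics; ls
python3 - <<'E'
from plant import r,cams
import cv2
o=r.get_obs();print(o)
for n in("scene","side","wrist"):
    cv2.imwrite(f"pics/{n}0.png",cams.grab_frame(n)[:,:,::-1]); print(n,cams.get_calibration(n))
E
```

```text
pics
{'t': 0.0, 'q': array([-1.29300500e+00,  2.13349050e-01, -3.50644187e-02,  1.32349880e+00,
        2.81157650e-06,  1.57076950e+00]), 'qd': array([-0.00087317, -0.00023644,  0.00059442,  0.0006489 ,  0.00092188,
       -0.0027763 ]), 'joint_torque': array([-8.98320322e-04, -6.86160207e+01,  4.87114799e+01,  1.76267006e-02,
       -1.56620786e-04, -4.40117958e-06]), 'tcp_pos': array([ 0.13702282, -0.48050117,  0.2308176 ]), 'orientation': array([-5.52793650e-04,  9.90367484e-01,  1.38462760e-01, -7.58512165e-05]), 'wrist_force': array([-0.27620054,  0.80806375, -1.0904872 ]), 'torque': array([ 0.02806829, -0.02693483, -0.01207968]), 'grasp_force': 0.0, 'opening': 0.08509487605927166}
scene {'K': array([[518.298906  ,   0.        , 321.48194523],
       [  0.        , 518.298906  , 238.82818513],
       [  0.        ,   0.        ,   1.        ]]), 'k1': 0.03940858481709742, 'position': array([1.22162879, 0.60343179, 0.98038236]), 'rotation': array([-0.16590637,  0.39382972,  0.8300532 , -0.3583084 ])}
side {'K': array([[561.60809058,   0.        , 312.56347789],
       [  0.        , 561.60809058, 244.70727542],
       [  0.        ,   0.        ,   1.        ]]), 'k1': -0.16732512795987908, 'position': array([-0.16965801,  0.82213343,  1.10101018]), 'rotation': array([ 0.14823106, -0.31776992,  0.85796669, -0.37542374])}
wrist {'K': array([[373.84850813,   0.        , 317.26391517],
       [  0.        , 373.84850813, 237.34585766],
       [  0.        ,   0.        ,   1.        ]]), 'k1': 0.013738902705301634, 'T_tool_cam': array([[ 4.98631339e-04, -9.57655520e-01, -2.87916056e-01,
         7.35892881e-02],
       [ 9.99999747e-01,  3.31519444e-04,  6.29175703e-04,
         8.66381863e-05],
       [-5.07083815e-04, -2.87916297e-01,  9.57655444e-01,
        -1.42139859e-01],
       [ 0.00000000e+00,  0.00000000e+00,  0.00000000e+00,
         1.00000000e+00]])}
```

View pics/scene0.png

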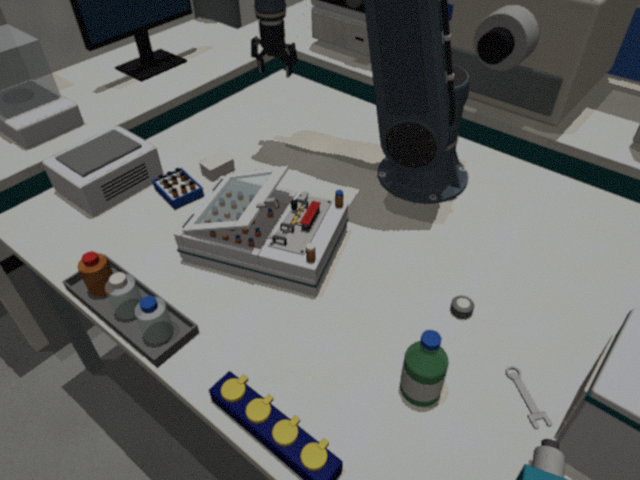

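View pics/side0.png

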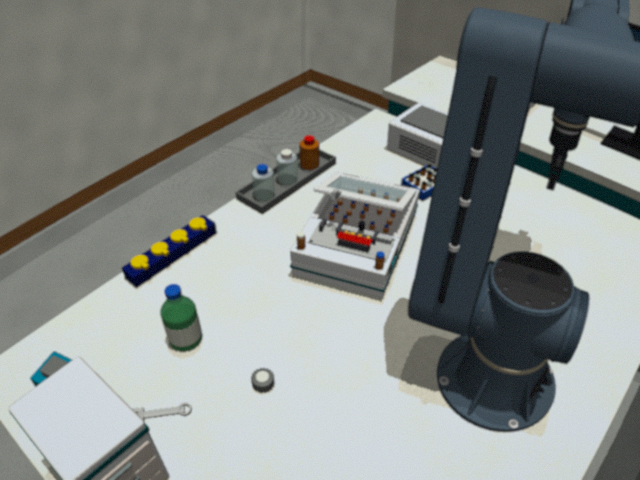

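Scene: the cooler sits at about (265,230), with the red catch near (311,215), the blue-cap vial at (339,198) and the white-cap vial at (310,253). Side: the catch is near (354,239). I'll enlarge both to get pixel positions.

Run:
```python
import cv2
a=cv2.imread("pics/scene0.png")[160:295,170:365]; cv2.imwrite("pics/sc.png",cv2.resize(a,None,fx=4,fy=4,interpolation=cv2.INTER_CUBIC))
a=cv2.imread("pics/side0.png")[165:310,280:430]; cv2.imwrite("pics/sd.png",cv2.resize(a,None,fx=4,fy=4,interpolation=cv2.INTER_CUBIC))
```

```text
(no output)
```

View pics/sc.png

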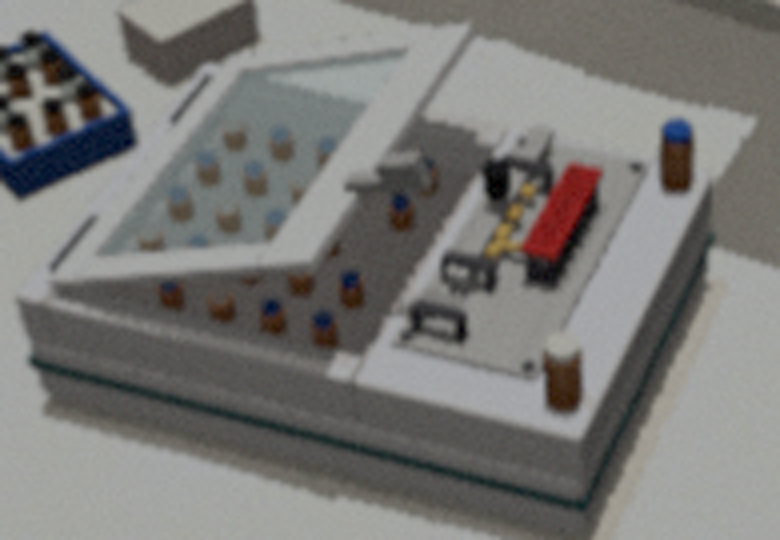

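View pics/sd.png

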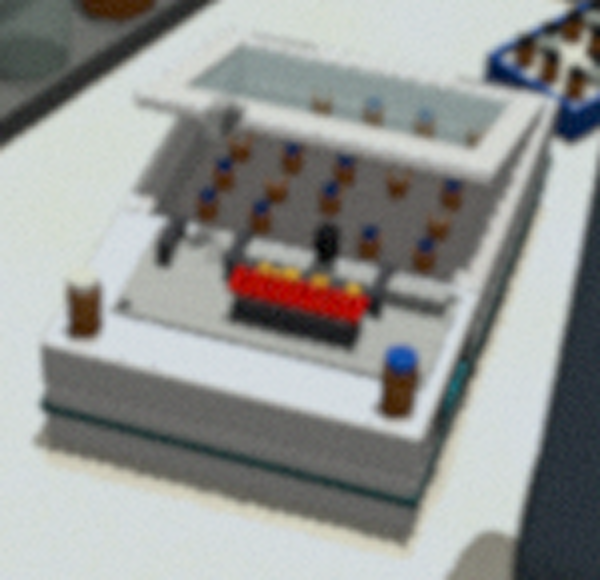

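Both crops are clear. They show the catch bar corners (scene crop 525–600, 165–258), the knob top (497,165; side crop 327,228), the cooler corners and the lid's free edge. Next I'll fit the pose and lid angle.

```bash
cat > h.py <<'E'
import numpy as np
from scipy.spatial.transform import Rotation as R
from scipy.optimize import least_squares
from plant import r,cams
def rot(q): return R.from_quat(np.roll(q,-1)).as_matrix()
def proj(c,p,Rc,t):
    v=(np.atleast_2d(p)-t)@Rc; s=v[:,:2]/v[:,2:]
    s=s*(1+c['k1']*(s**2).sum(1,keepdims=True)); return s@c['K'][:2,:2].T+c['K'][:2,2]
def c2w(P,p): return (R.from_euler('z',p[2]).apply(P))+[p[0],p[1],0]
def lidpt(x,y,z,a): y=y+172;z=z-101;return [x,-172+y*np.cos(a)-z*np.sin(a),101+y*np.sin(a)+z*np.cos(a)]
E
cat > fit.py <<'E'
from h import *
off={'scene':(170,160),'side':(280,165)}
ob={'scene':[((130,190,100),578,438),((20,133,133),565,258),((20,109,133),525,248),((-70,109,133),568,165),((-70,133,133),600,172),((-30,75,151),497,165),((125,'L'),312,265),((-125,'L'),472,27)],
'side':[((130,190,100),45,345),((-130,190,100),422,438),((20,133,133),232,288),((20,109,133),233,265),((-70,133,133),365,318),((-70,109,133),370,292),((-30,75,151),327,228),((125,'L'),138,97),((-125,'L'),488,177)]}
def res(p):
    o=[]
    for n in ob:
        c=cams.get_calibration(n)
        P=[lidpt(k[0],40,111,p[3]) if k[1]=='L' else k for k,_,_ in ob[n]]
        W=c2w(np.array(P,float)/1000,p)
        uv=(np.array([[u,v] for _,u,v in ob[n]])+.5)/4-.5+off[n]
        o.append(proj(c,W,rot(c['rotation']),c['position'])-uv)
    return np.vstack(o)
s=least_squares(lambda p:res(p).ravel(),[.45,-.1,0,.3],loss='soft_l1')
print(s.x.round(4));print(res(s.x).round(1).tolist())
p=s.x
for n,P in dict(lid=lidpt(0,20,111,p[3]),knob=(-30,75,151),catch=(-25,121,133)).items(): print(n,c2w(np.array(P)/1000,p).round(4))
E
python3 fit.py
```

```text
[ 0.5396 -0.1611  0.3561  0.3456]
[[1.1, -0.5], [-2.8, -1.1], [-1.9, -0.7], [-0.3, -1.8], [0.5, -1.7], [-0.7, -0.6], [-0.2, -0.1], [0.0, -1.0], [-2.0, -0.4], [-0.1, 0.2], [-1.8, 0.2], [0.9, 0.2], [-1.7, 0.5], [-0.4, 1.1], [-0.3, 0.5], [-1.7, 0.8], [0.4, 0.1]]
lid [ 0.5378 -0.1562  0.1755]
knob [ 0.4853 -0.1012  0.151 ]
catch [ 0.474  -0.0564  0.133 ]
```

```bash
cat >> h.py <<'E'
CP=[.5396,-.1611,.3561]
try: CP=list(np.load('cp.npy'))
except Exception: pass
def go(x,y,z,yaw=None):
    "tool-axes shift (mm) and turn to put TCP at cooler (x,y,z) mm, tool down, tool x along cooler x"
    o=r.get_obs(); T=R.from_quat(np.roll(o['orientation'],-1))
    w=c2w(np.array([x,y,z])/1000,CP)-o['tcp_pos']
    G=R.from_euler('z',CP[2])*R.from_euler('x',np.pi)
    print('go',x,y,z,(T.inv().apply(w)*1000).round(1),(T.inv()*G).as_rotvec().round(4))
def where():
    o=r.get_obs(); d=o['tcp_pos']-[CP[0],CP[1],0]
    print('t',round(o['t'],2),'cooler',(R.from_euler('z',-CP[2]).apply(d)*1000).round(1),'F',o['wrist_force'].round(1),'open',round(o['opening'],4))
E
python3 -c "
from h import *
where();go(0,12,260);go(0,12,195)"
```

```text
t 0.15 cooler [-488.7 -159.1  230.9] F [-0.  -0.3 -0.4] open 0.0856
go 0 12 260 [ 473.8 -208.9  -28.9] [-0.0009 -0.     -0.0784]
go 0 12 195 [ 473.8 -208.8   36.1] [-0.0009 -0.     -0.0784]
```

{"api": "play_rows", "payload": {
  "motion": [0,0,-29,0,0,0,-1,45,-20,-29,0,0,-0.078,-1,90,-40,-29,0,0,-0.078,-1,135,-60,-29,0,0,-0.078,-1,180,-80,-29,0,0,-0.078,-1,225,-100,-29,0,0,-0.078,-1,270,-120,-29,0,0,-0.078,-1,315,-140,-29,0,0,-0.078,-1,360,-160,-29,0,0,-0.078,-1,405,-180,-29,0,0,-0.078,-1,450,-199,-29,0,0,-0.078,-1,474,-209,-29,0,0,-0.078,-1,474,-209,-29,0,0,-0.078,-1,474,-209,-29,0,0,-0.078,-1,474,-209,-29,0,0,-0.078,-1],
  "squeeze": 20
}}

```text
t: 2.02
tcp_pos: [0.535, -0.1505, 0.2605]
orientation: [0.0, 0.984, 0.176, 0.0]
wrist_force: [0.7, 0.5, 0.0]
opening: -0.0001
grasp_force: 0.0
```

```bash
python3 -c "
from h import *
import cv2
where();go(0,12,195)
cv2.imwrite('pics/w1.png',cams.grab_frame('wrist')[:,:,::-1])"
```

```text
t 2.02 cooler [ -0.6  11.5 260.5] F [0.7 0.5 0. ] open -0.0001
go 0 12 195 [ 0.6 -0.5 65.5] [ 0.0001 -0.     -0.0014]
```

View pics/w1.png

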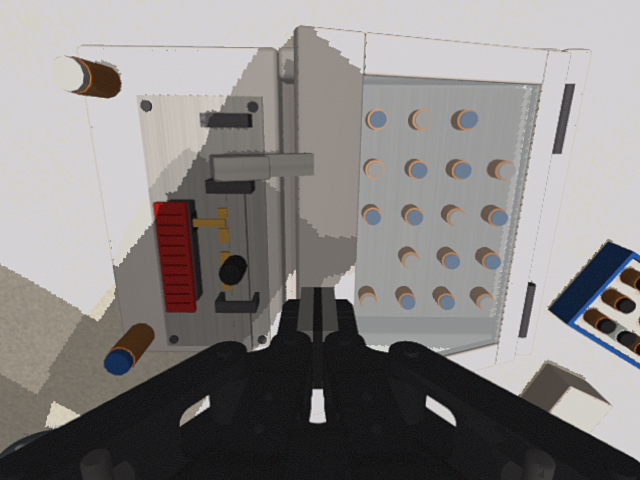

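The wrist view shows the catch corners at (154,203), (194,200), (166,312) and (196,311), the knob top near (234,269) and the ledge corner at (80,46). The fingertips are over the lid rail. I'll refine the pose from these.

```bash
cat > fw.py <<'E'
from h import *
c=cams.get_calibration('wrist')
def fit(tcp,q,ob):
    T=np.eye(4);T[:3,:3]=rot(q);T[:3,3]=tcp;M=T@c['T_tool_cam']
    P=np.array([k for k,_,_ in ob],float)/1000;uv=np.array([[u,v] for _,u,v in ob])
    f=lambda p:proj(c,c2w(P,p),M[:3,:3],M[:3,3])-uv
    s=least_squares(lambda p:f(p).ravel(),CP,loss='soft_l1');print(s.x.round(4),f(s.x).round(1).tolist());return s.x
E
python3 -c "
from fw import *
o=r.get_obs()
p=fit(o['tcp_pos'],o['orientation'],[((20,133,133),154,203),((20,109,133),194,200),((-70,133,133),166,312),((-70,109,133),196,311),((-30,75,151),234,269),((130,190,100),80,46)])
np.save('cp.npy',p)
import h;h.CP=list(p);where();go(0,12,195);go(0,12,150)"
```

```text
[ 0.5378 -0.1655  0.3307] [[1.8, -2.5], [-5.1, 1.3], [1.0, -0.4], [1.2, 1.2], [-1.0, 6.3], [-0.6, -6.4]]
t 2.08 cooler [  2.3  15.1 260.5] F [-0.1 -0.5  0.2] open 0.0
go 0 12 195 [-2.4  3.  65.5] [ 0.0002 -0.0001  0.024 ]
go 0 12 150 [ -2.4   3.  110.5] [ 0.0002 -0.0001  0.024 ]
```

{"api": "play_rows", "payload": {
  "motion": [0,3,30,0,0,0,-1,0,3,60,0,0,0,-1,0,3,75,0,0,0,-1,0,3,82,0,0,0,-1,0,3,90,0,0,0,-1,0,3,98,0,0,0,-1,0,3,106,0,0,0,-1,0,3,114,0,0,0,-1,0,3,122,0,0,0,-1,0,3,130,0,0,0,-1,0,3,138,0,0,0,-1,0,3,143,0,0,0,-1,0,3,147,0,0,0,-1,0,3,148,0,0,0,-1,0,3,149,0,0,0,-1,0,3,149,0,0,0,-1]
}}

```text
t: 4.08
tcp_pos: [0.5368, -0.1527, 0.1114]
orientation: [0.0, 0.984, 0.177, 0.0]
wrist_force: [0.3, 0.5, -0.0]
opening: -0.0001
grasp_force: 0.0
```

{"api": "play_rows", "payload": {
  "motion": [0,0,1,0,0,0,-1,0,0,1.5,0,0,0,-1,0,0,2,0,0,0,-1,0,0,2,0,0,0,-1,0,0,2,0,0,0,-1]
}}

```text
t: 4.7
tcp_pos: [0.5369, -0.1527, 0.1108]
orientation: [0.0, 0.984, 0.177, 0.001]
wrist_force: [-9.4, 2.9, 23.4]
opening: -0.0001
grasp_force: 11.7
```

{"api": "play_rows", "payload": {
  "motion": [0,0,-20,0,0,0,-1,0,0,-60,0,0,0,-1,0,0,-110,0,0,0,-0.25,-35,-40,-110,0,0,0,-0.25,-77,-86,-110,0,0,0,-0.25,-77,-86,-110,0,0,0,-0.25,-77,-86,-110,0,0,0,-0.25,-77,-86,-110,0,0,0,-0.25]
}}

```text
t: 5.7
tcp_pos: [0.4355, -0.0993, 0.2194]
orientation: [0.0, 0.984, 0.177, 0.0]
wrist_force: [0.2, 0.3, 0.3]
opening: 0.0318
grasp_force: 0.0
```

```bash
python3 -c "
from h import *
import cv2
where();o=r.get_obs();np.savez('w2.npz',p=o['tcp_pos'],q=o['orientation'])
im=cams.grab_frame('wrist')[:,:,::-1];cv2.imwrite('pics/w2.png',im)"
```

```text
t 5.7 cooler [-75.3  95.8 219.4] F [0.2 0.3 0.3] open 0.0318
```

View pics/w2.png

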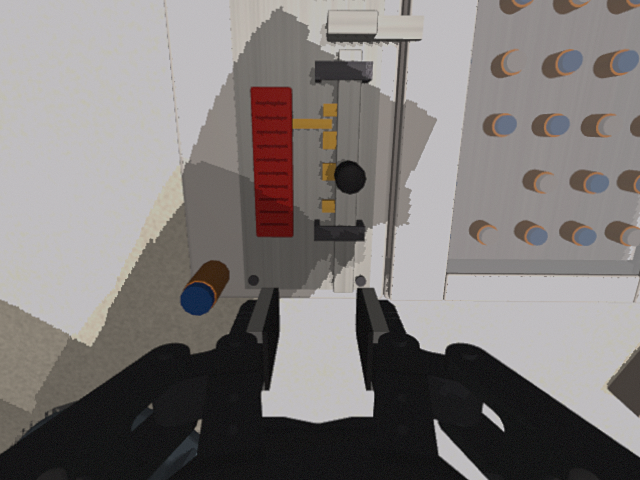

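The lid is flat. The catch corners are at (251,88), (291,87), (257,237) and (293,237), and the knob top is at (350,176). I'll refit.

```bash
python3 -c "
from fw import *
import h
d=np.load('w2.npz')
p=fit(d['p'],d['q'],[((20,133,133),251,88),((20,109,133),291,87),((-70,133,133),257,237),((-70,109,133),293,237),((-30,75,151),350,176)])
np.save('cp.npy',p);h.CP=list(p);where();go(-53,98,170);go(-53,98,140)
M=c['T_tool_cam'];
for g in (16,30.5):
  for s in(-1,1): print(g*s,proj(c,[[.011,s*g/1000,-.002],[-.011,s*g/1000,-.002]],M[:3,:3],M[:3,3]).round(0).tolist())
"
```

```text
[ 0.5384 -0.1617  0.3556] [[-2.3, -2.2], [0.1, -1.1], [-0.7, 0.6], [0.9, 0.6], [1.3, 2.7]]
t 5.75 cooler [-74.8  94.4 219.2] F [ 0.7 -0.2 -0.6] open 0.0322
go -53 98 170 [21.8 -3.6 49.2] [ 0.0001 -0.0001 -0.0001]
go -53 98 140 [21.8 -3.6 79.2] [ 0.0001 -0.0001 -0.0001]
-16 [[277.0, 285.0], [279.0, 333.0]]
16 [[356.0, 285.0], [355.0, 333.0]]
-30.5 [[242.0, 285.0], [245.0, 333.0]]
30.5 [[392.0, 285.0], [389.0, 333.0]]
```

{"api": "play_rows", "payload": {
  "motion": [20,-3.5,20,0,0,0,-0.1,20,-3.5,50,0,0,0,-0.1,20,-3.5,70,0,0,0,-0.1,20,-3.5,80,0,0,0,-0.1,20,-3.5,84,0,0,0,-0.1,20,-3.5,84,0,0,0,-0.1,20,-3.5,84,0,0,0,-0.1]
}}

```text
t: 6.62
tcp_pos: [0.4525, -0.0887, 0.1359]
orientation: [0.0, 0.984, 0.177, 0.001]
wrist_force: [-0.7, 0.0, 0.8]
opening: 0.0383
grasp_force: 0.0
```

```bash
python3 -c "
from h import *
import cv2
where()
im=cams.grab_frame('wrist')[:,:,::-1];cv2.imwrite('pics/w3.png',im);where()"
```

```text
t 6.62 cooler [-55.1  98.3 135.9] F [-0.7  0.   0.8] open 0.0383
t 6.67 cooler [-55.1  98.4 135.9] F [-0.   1.1 -0.7] open 0.0386
```

View pics/w3.png

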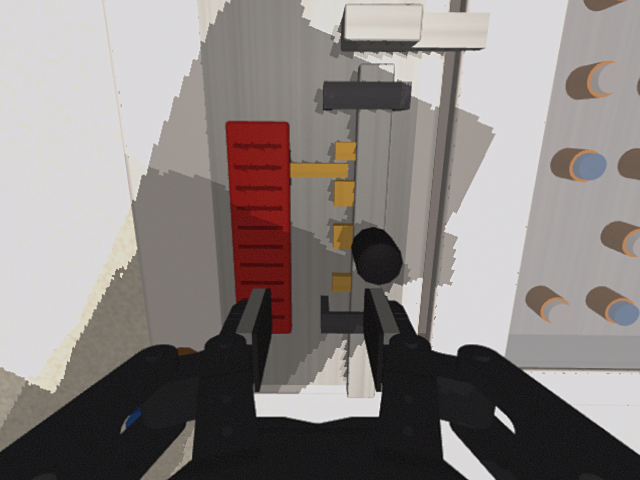

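The left fingertip is over the catch (column 257). The right one (column 380) is just behind the knob at (377,255). I'll press down in steps.

{"api": "play_rows", "payload": {
  "motion": [0,0,2,0,0,0,-0.1,0,0,4,0,0,0,-0.1,0,0,6,0,0,0,-0.1,0,0,6,0,0,0,-0.1]
}}

```text
t: 7.18
tcp_pos: [0.4521, -0.0886, 0.1293]
orientation: [0.0, 0.984, 0.177, 0.0]
wrist_force: [0.2, -0.9, 3.6]
opening: 0.0382
grasp_force: 1.6
```

{"api": "play_rows", "payload": {
  "motion": [0,0,1,0,0,0,-0.1,0,0,2,0,0,0,-0.1,0,0,3,0,0,0,-0.1,0,0,3,0,0,0,-0.1]
}}

```text
t: 7.68
tcp_pos: [0.4521, -0.0886, 0.1263]
orientation: [-0.0, 0.984, 0.177, -0.0]
wrist_force: [-0.8, -0.2, 5.1]
opening: 0.0383
grasp_force: 2.5
```

{"api": "play_rows", "payload": {
  "motion": [0,0,0.5,0,0,0,-0.1,0,0,1,0,0,0,-0.1,0,0,1.3,0,0,0,-0.1,0,0,1.3,0,0,0,-0.1,0,0,1.3,0,0,0,-0.1]
}}

```text
t: 8.3
tcp_pos: [0.4521, -0.0887, 0.1253]
orientation: [0.0, 0.984, 0.177, 0.0]
wrist_force: [-3.0, -0.2, 9.4]
opening: 0.0384
grasp_force: 4.8
```

The catch is at its stop with 9 N. Now I'll push the bolt.

{"api": "play_rows", "payload": {
  "motion": [2,0,0,0,0,0,-0.1,5,0,0,0,0,0,-0.1,8,0,0,0,0,0,-0.1,11,0,0,0,0,0,-0.1,14,0,0,0,0,0,-0.1,17,0,0,0,0,0,-0.1,20,0,0,0,0,0,-0.1,23,0,0,0,0,0,-0.1,26,0,0,0,0,0,-0.1,29,0,0,0,0,0,-0.1,32,0,0,0,0,0,-0.1,35,0,0,0,0,0,-0.1,38,0,0,0,0,0,-0.1,41,0,0,0,0,0,-0.1,43,0,0,0,0,0,-0.1,44,0,0,0,0,0,-0.1,44,0,0,0,0,0,-0.1]
}}

```text
t: 10.42
tcp_pos: [0.4912, -0.0741, 0.1254]
orientation: [0.001, 0.984, 0.177, -0.002]
wrist_force: [-21.4, -8.3, 27.1]
opening: 0.0386
grasp_force: 13.6
```

```bash
python3 -c "
from h import *
where()"
```

```text
t 10.43 cooler [-13.8  98.6 125.4] F [-21.4  -8.3  27.1] open 0.0386
```

```bash
python3 -c "
from h import *
import cv2
im=cams.grab_frame('wrist')[:,:,::-1];cv2.imwrite('pics/w4.png',im)"
```

```text
(no output)
```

View pics/w4.png

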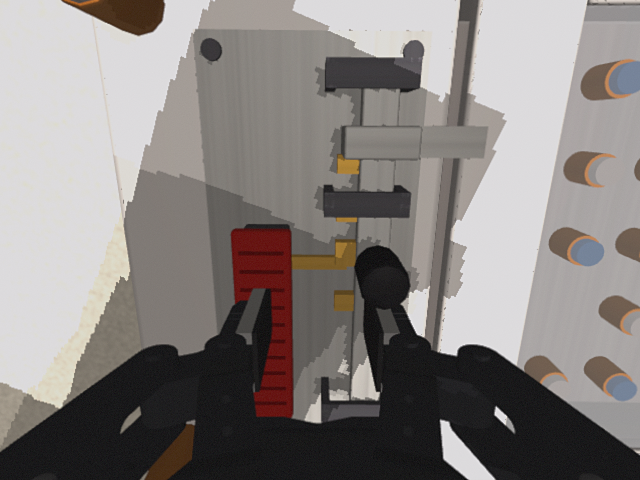

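```bash
python3 -c "
from fw import *
def pr(x,tr):
    # tool at cooler x,98.5,z ; tool axes aligned with cooler
    for z,t in ((135.9,0),) if x<-50 else ((125.4,37),(125.4,40),(125.4,43)):
        G=R.from_euler('x',np.pi).as_matrix();T=np.eye(4);T[:3,:3]=G;T[:3,3]=np.array([x,98.5,z])/1000
        M=T@c['T_tool_cam']
        P=np.array([(-30+t,75,151),(-39+t,75,151),(-39+t,75,127),(30,79,123),(78,79,123)],float)/1000
        print(x,t,proj(c,P,M[:3,:3],M[:3,3]).round(0).tolist())
pr(-55.1,0);pr(-13.8,0)
where()
import cv2
a=cv2.imread('pics/w3.png')[210:330,300:440];b=cv2.imread('pics/w4.png')[210:330,300:440]
im=np.hstack([a,b]);im=np.clip((im/255.)**.5*255,0,255).astype('uint8')
cv2.imwrite('pics/kn.png',cv2.resize(im,None,fx=2.8,fy=2.8,interpolation=cv2.INTER_CUBIC))
"
```

```text
-55.1 0 [[382.0, 265.0], [380.0, 287.0], [371.0, 264.0], [367.0, 94.0], [373.0, -54.0]]
-13.8 37 [[386.0, 287.0], [385.0, 311.0], [374.0, 283.0], [366.0, 204.0], [372.0, 71.0]]
-13.8 40 [[387.0, 279.0], [385.0, 304.0], [375.0, 276.0], [366.0, 204.0], [372.0, 71.0]]
-13.8 43 [[387.0, 271.0], [386.0, 296.0], [375.0, 270.0], [366.0, 204.0], [372.0, 71.0]]
t 10.47 cooler [-13.8  98.5 125.4] F [-21.4  -8.2  27.4] open 0.038
```

View pics/kn.png

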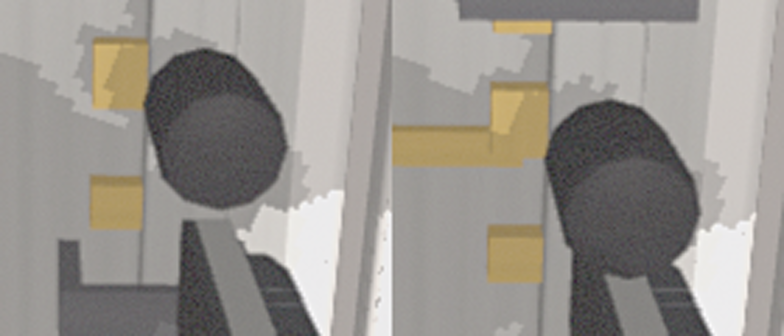

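The knob's reprojection puts bolt travel at about 37 mm, so it isn't home yet. The downward force has also risen to 27 N, which adds drag. I'll ease up slightly and keep pushing.

{"api": "play_rows", "payload": {
  "motion": [0,0,-0.4,0,0,0,-0.1,0,0,-0.8,0,0,0,-0.1,1,0,-0.8,0,0,0,-0.1,2,0,-0.8,0,0,0,-0.1,2,0,-0.8,0,0,0,-0.1]
}}

```text
t: 11.1
tcp_pos: [0.4943, -0.0729, 0.1256]
orientation: [0.0, 0.984, 0.177, -0.001]
wrist_force: [-7.2, -3.6, 6.5]
opening: 0.0381
grasp_force: 4.9
```

```bash
python3 -c "
from h import *
where()"
```

```text
t 11.1 cooler [-10.4  98.6 125.6] F [-7.2 -3.6  6.5] open 0.0381
```

{"api": "play_rows", "payload": {
  "motion": [1,0,0,0,0,0,-0.1,2,0,0,0,0,0,-0.1,3,0,0,0,0,0,-0.1,3,0,0,0,0,0,-0.1]
}}

```text
t: 11.6
tcp_pos: [0.4971, -0.0719, 0.1256]
orientation: [0.0, 0.984, 0.177, -0.001]
wrist_force: [-7.6, -3.3, 8.6]
opening: 0.0384
grasp_force: 5.8
```

```bash
python3 -c "
from h import *
where()"
```

```text
t 11.6 cooler [ -7.5  98.6 125.6] F [-7.6 -3.3  8.6] open 0.0384
```

Travel is about 43 mm by dead reckoning. I'll go on until the stop shows in the force.

{"api": "play_rows", "payload": {
  "motion": [0.7,0,0,0,0,0,-0.1,1.4,0,0,0,0,0,-0.1,2,0,0,0,0,0,-0.1,2,0,0,0,0,0,-0.1,2,0,0,0,0,0,-0.1]
}}

```text
t: 12.22
tcp_pos: [0.4972, -0.0719, 0.1256]
orientation: [0.001, 0.984, 0.176, -0.003]
wrist_force: [-21.3, -8.2, 19.8]
opening: 0.0386
grasp_force: 13.0
```

```bash
python3 -c "
from h import *
where()
import cv2
im=cams.grab_frame('wrist')[:,:,::-1];cv2.imwrite('pics/w5.png',im[180:360,200:460])"
```

```text
t 12.22 cooler [ -7.3  98.6 125.6] F [-21.3  -8.2  19.8] open 0.0386
```

View pics/w5.png

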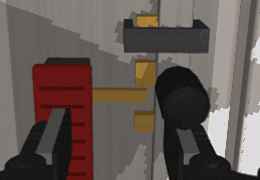

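The bolt is at its stop: no more travel, force up to 21 N, and the catch nose sits between the last two blocks. I'll back off from the knob and lift straight up.

{"api": "play_rows", "payload": {
  "motion": [-2,0,0,0,0,0,-0.1,-5,0,0,0,0,0,-0.1,-5,0,-2,0,0,0,-0.1,-5,0,-5,0,0,0,-0.1,-5,0,-10,0,0,0,-0.1,-5,0,-20,0,0,0,-0.1,-5,0,-50,0,0,0,-0.1,-25,0,-100,0,0,0,-0.1,-45,0,-110,0,0,0,-0.1,-45,0,-110,0,0,0,-0.1,-45,0,-110,0,0,0,-0.1]
}}

```text
t: 13.65
tcp_pos: [0.4575, -0.0864, 0.2349]
orientation: [-0.0, 0.984, 0.177, -0.001]
wrist_force: [0.4, -0.6, -0.6]
opening: 0.0384
grasp_force: 0.0
```

```bash
python3 -c "
from h import *
where()
import cv2
im=cams.grab_frame('wrist')[:,:,::-1];cv2.imwrite('pics/w6.png',im)"
```

```text
t 13.65 cooler [-49.6  98.8 234.9] F [ 0.4 -0.6 -0.6] open 0.0384
```

View pics/w6.png

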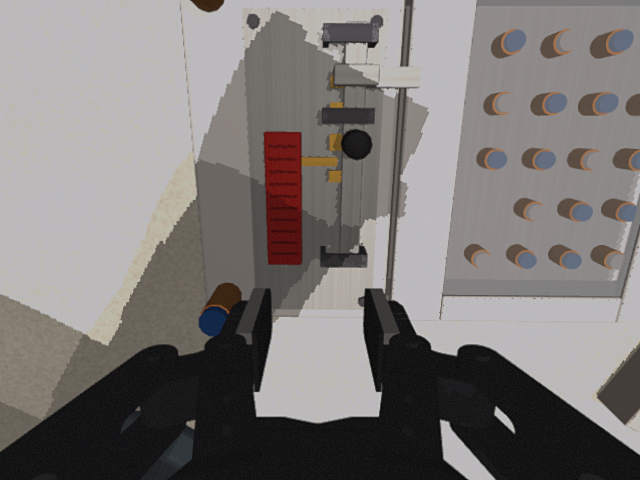

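The lid is flat, the knob is home at (357,144) beside the middle bridge, the catch nose is up between the last blocks, and the vial is still standing.

```bash
python3 -c "
from plant import r
print(r.sign_off())"
```

```text
the job is handed in; nothing more can be done
None
```

I pushed the lid shut, held the catch down while the bolt went fully home, then let the catch spring up, took the hand clear and handed the job in; no verdict came back, but the last wrist picture shows the lid flat, the bolt home and the catch up.

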